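# Lock the stop post and counter-hold the jig's hidden clamp bolt

## Task

Get the bar jig ready for a workmate to tighten: first turn the lock collar on the stop post until its ear points straight at the raised mark on the post's foot, and let go of it. Then reach down into the narrow gap behind the jig's bracket, grip the hex bolt head hidden there between the fingers, turn it back until the spanner hanging on its nut is level, and keep hold of the head so that it cannot turn: finish while still gripping it. Leave the loose things on the bench where they lie.

Things in the scene. Friction and masses are not known exactly. Their poses are not given: they have to be found in the camera images.
- jig: Fixed dark steel jig, turned anew each time. Origin: on the bench under the bolt head; x points to its back (away from the robot), y left, z up. Base plate 150 x 200 x 12 mm (x -80 to 70). Upright bracket x -32 to -20, y -60 to 60, top 115 mm; fence behind it x 24 to 36, y -75 to 75, top 95 mm. The 44 mm gap between them, open above and at both y ends, holds the bolt head.
- bolt: The bolt: steel hex head, 30 mm across flats, 34.6 across corners, 14 long along x, in the gap behind the bracket. Origin: head centre, on the bolt axis, 90 mm above the bench, 25 mm below the bracket top, at jig x = y = 0. Its x is the bolt axis = the jig x; its y is the normal of one pair of flats (upright at bolt joint 0). A sleeve 25 mm wide, 13 mm long lies between bracket and head.
- bolt_turn (a joint): Turn (rad) of the bolt with its nut and spanner, as one piece, about the jig's x axis; 0 = spanner level and a pair of head flats upright, growing as the spanner rises, range -0.30 to 0.35. Left alone it hangs at its lower stop, -0.30, under the spanner's weight (about 0.08 to 0.17 N m).
- spanner_end (a point): Centre of the free end of the spanner, which is gripped on the nut on the front of the bracket (robot's side), 44 mm in front of the head centre; it reaches 125 mm from the bolt's axis to jig +y. The spanner is part of the bolt, 10 mm thick, its end a 28 mm disc.
- post: Fixed stop post, placed and turned anew each time. Origin: underside of its 110 mm round foot (8 mm thick) on the bench; z up; its -x axis points along a 22 mm wide tongue to the locked mark, 98 mm away. The collar sits on it between 44 and 68 mm height; the post's end, 36 mm in diameter, reaches 72 mm.
- collar_axis (a point): Point on the collar's upright turning axis, 56 mm above the bench, at half the height of collar and ear.
- collar_turn (a joint): Turn (rad) of the lock collar about the upright axis, growing counterclockwise as seen from above; 0 = locked, ear pointing at the raised mark (post's -x). Range -1.5 to 0.5, starts between -1.25 and -0.65, no stop at the mark; stays where it is left, dry friction about 0.12 N m.
- collar: The captive lock collar, an aluminium ring 60 mm wide and 24 mm high round the post, with one ear. Origin: on its turning axis at its underside, 44 mm above the bench; z up; its ear points along its -x.
- ear_grip (a point): Centre of the collar's ear: a straight radial bar 12 mm wide and 18 mm high (47 to 65 mm above the bench) that stands out of the 60 mm wide round collar, to 84 mm from the axis. This point is 62 mm from the axis, 56 mm above the bench.
- locked_mark (a point): Top of the locked mark: a single raised steel rib 20 x 6 mm, 20 mm high above the bench, along the tongue of the post's foot, centred 98 mm from the collar's axis, just beyond the reach of the ear.
- spare_ring: Loose bystander: steel ring, 42 mm wide, 14 mm high, origin at its underside.
- offcut_a: Loose bystander: rusty ribbed bar offcut 110 mm long, 15 mm thick, along its x, origin at its underside.
- offcut_b: Loose bystander: rusty ribbed bar offcut 160 mm long, 15 mm thick, along its x, origin at its underside.
- hammer: Loose bystander: hammer lying along its x.
- brush: Loose bystander: hand brush lying along its x.
- tin: Loose bystander: closed tin, 70 mm wide, 90 mm high, origin at its underside.
- angle_piece: Loose bystander: rusty steel angle 40 x 90 x 40 mm, origin under its centre.
Not all that is in view belongs to the job. What is shaped like the post but green or yellow is not meant.

How it is judged (in metres and radians):
On the way, in this order (a step that is already met when the one before it is completed fails the run):
1. the lock collar's ear points at the locked mark and the fingers have let go of it (value of joint collar_turn between -0.12 and 0.12 rad and contact force between the fingers and collar below 0.5 N), for 0.2 s.
2. the bolt head is gripped and turned back until the spanner is level (value of joint bolt_turn between -0.12 and 0.12 rad and contact force between the fingers and bolt above 5 N and distance between the grasp point and bolt below 0.025 m), for 0.2 s.
At the end, for the whole second after the job is handed in: The collar's ear is within 0.12 rad (7 degrees) of the locked mark; the hex head is gripped by the fingers (more than 5 N, grasp point within 25 mm of the head's centre) and held still with the spanner within 0.12 rad (7 degrees) of level (all of step 2 and value of joint collar_turn between -0.12 and 0.12 rad and velocity of joint bolt_turn between -0.1 and 0.1 rad/s); the arm keeps its last pose, push and grip.
It fails at once if a loose thing on the bench is moved by more than 30 mm (distance of any of spare_ring, offcut_a, offcut_b, hammer, brush, tin, angle_piece from where it was at the start of the episode above 0.03 m).
It also fails if it takes over 45 s, if anything falls off the work surface, if the arm or the gripper's body presses on something with over 40 N, if the wrist force passes 120 N, or if a joint passes its speed limit or range.

## Robot

A 6-joint arm with a two-finger parallel gripper is mounted at the origin on the work surface. World frame = base frame: x ahead of the robot, y to its left, z up, the work surface at z = 0. Lengths are in mm, angles in rad, forces in N, time in s.
With the tool pointing down it reaches from about 325 to 775 mm from the base axis. Payload 5.5 kg.
Tool frame: the origin (TCP) lies at the very end of the fingers, on their centre line; the grasp point (between the pads) lies 19 mm behind it; z points along the fingers, x is the direction in which the jaws open and shut, and the axes are right-handed (so a half turn about z gives the same grasp; the last joint's range is limited). The gripper opens to 88 mm and grips with 3 to 60 N. Pads are 20 mm wide; open, the fingers measure 115 mm over their backs; the gripper's body (75 mm by 178 mm) begins 61 mm behind the grasp point.
Start: joints at [-1.383, 0.091, 1.231, -0, 1.82, -0.057], TCP at [145.416, -582.126, 189.931] pointing down, gripper open.
Joint ranges: [-2.87, 2.87], [-0.86, 2.18], [0.17, 2.46], [-1.51, 4.65], [0.06, 2.69], [-2.65, 2.65]. Speed limits (rad/s): [2.57, 2.57, 3.01, 3.14, 3.14, 3.14].

## Interface

Orientations are given as a unit quaternion [x, y, z, w].
In Python, from rig import * gives the robot as it stands.
- The arm moves only by the tool drive_tool, never from a script. Its argument "commands" is a list of rows, each an object with "translation": the shift along the tool's x, y, z in m, a list of three; "twist": the turn about the tool's z in rad. A call has 1 to 5 rows; each row is the pose to reach, as a shift and turn from the pose commanded when the call began, along the tool's axes at that moment; what a row does not reach only later rows make up. A row lasts 1/10 s, in which the tool goes at most 50 mm and 8.59 degrees, less where a joint would pass 70% of its speed; a pose out of reach is approached as far as the arm can. A call with a gripper value outside its range is refused whole. "hand" is the opening, from -1 (shut) to 1 (fully open), set as the call begins (left out, the last holds). The fingers move at their own pace and stop on an object; the grip force is fixed at half the most. Time passes only in rows, so rows that repeat a pose let the fingers close. It gives the time, the measured TCP pose, the force and the opening at its end, in the units of the state.
- get_obs(): the state, without advancing time (a new reading comes with each control period).
- snapshot(name): name is "scene" or "top"; returns (picture, depth): 480x640x3 uint8, blue, green, red; 480x640 float32, mm along the optical axis (not along the pixel's ray), 0 where there is no reading.
- camera_info(name): a dict with "fx", "fy", "cx", "cy" (pixels), "R" (3x3) and "t" (3): a world point X has camera coordinates R X + t. Camera axes: x right, y down, z forward; pixel columns grow to the right and rows downward; lengths in mm; the calibration is good to about 2 mm. A picture is of the moment at which its call begins. camera_info takes no time and is no camera call.
- job_done(): hands the job in, once; it reports no verdict.
The state is a dict: "time_s": time; "q": joint angles; "qd": joint speeds; "joint_torque": joint torques, N m; "position": TCP position; "ee_rot": TCP orientation; "force": force on the tool from outside, world axes, zero at the start; "moment": the same for the moment, N m; "width": opening from 0.0 (shut) to 1.0 (fully open).
Only numpy, scipy, OpenCV 4.12 (cv2) and the standard library are available. Lean on these libraries where they do the work, as an engineer would, in place of code of your own. Each camera call takes 0.05 s, during which the arm holds its last target.

## Working session

There is one attempt and no reset: what is moved stays moved. The work goes in short steps, Python scripts to look and compute and a tool call to move; the robot and the scene stay as the last step left them, time stands still between calls to the robot, and variables do not carry over. Pictures are saved under pics/ and viewed, and the job is handed in when it is done.

Besides the shell and the picture viewer there is one more tool, called after ">>>" as name(argument=value, ...) on one line, values as JSON. drive_tool: Moves the arm, as the interface text tells. Its arguments: {"type":"object","properties":{"commands":{"type":"array","items":{"type":"object","properties":{"translation":{"type":"array","items":{"type":"number"}},"twist":{"type":"number"}}}},"hand":{"type":"number"}},"required":["commands"]}

```bash
mkdir -p pics && ls && python3 - <<'E'
from rig import *
import cv2, numpy as np
for n in ("scene","top"):
    im,d=snapshot(n)
    cv2.imwrite(f"pics/{n}0.png",im); np.save(f"pics/{n}0.npy",d); 
    c=camera_info(n); print(n,c)
o=get_obs(); print(o)
E
```

```text
pics
scene {'fx': 613.2091708546858, 'fy': 613.2091708546858, 'cx': 324.4698634912808, 'cy': 240.06527950625443, 'R': array([[ 0.66384872,  0.74754133, -0.02206436],
       [ 0.43301593, -0.4082566 , -0.8036316 ],
       [-0.60975576,  0.52393559, -0.59471793]]), 't': array([-360.85224736, -163.9417725 , 2107.35571383])}
top {'fx': 534.0483095819037, 'fy': 534.0483095819037, 'cx': 331.70081671169805, 'cy': 242.44368846330786, 'R': array([[ 0.00241664, -0.99996767,  0.00766934],
       [-0.98788639, -0.00357728, -0.15513765],
       [ 0.15516007, -0.00720153, -0.98786309]]), 't': array([   8.13420827,  580.57944506, 1210.36322908])}
{'time_s': 0.1, 'q': array([-1.38269273e+00,  9.17694425e-02,  1.23173833e+00,  1.80374138e-05,
        1.81980677e+00, -5.67307861e-02]), 'qd': array([-0.00148043,  0.00010822, -0.00224806,  0.00018063, -0.00055971,
        0.00054419]), 'joint_torque': array([ 3.13058976e-03, -4.47860599e+01, -4.07568061e+01,  7.01267878e-02,
        2.84617319e-02, -1.10939625e-04]), 'position': array([ 145.36458156, -581.79641044,  188.94378643]), 'ee_rot': array([ 7.88162110e-01, -6.15467097e-01, -6.41664757e-04, -5.74082081e-04]), 'force': array([ 0.57711465, -1.15521585, -0.44798778]), 'moment': array([-0.01078435,  0.00541863,  0.0211174 ]), 'width': 0.9986299751619059}
```

View pics/scene0.png

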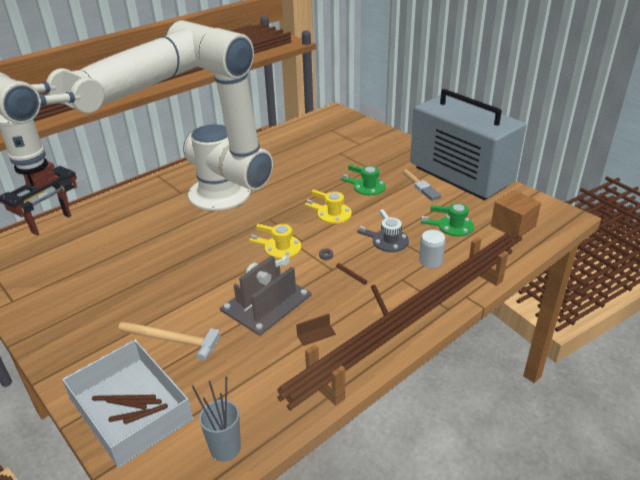

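View pics/top0.png

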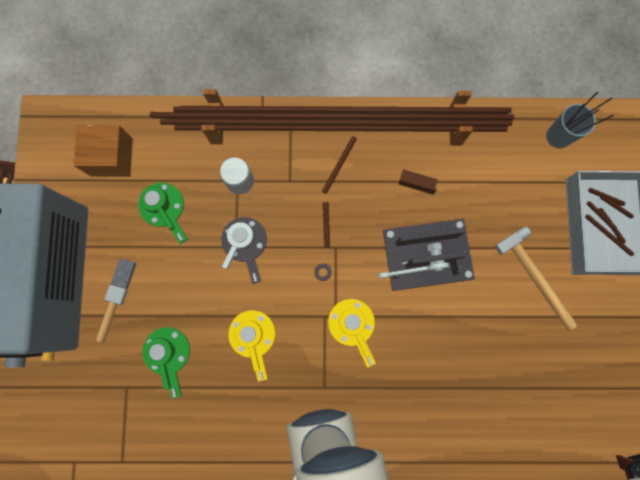

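The top view shows five post-shaped things: green at (160,205) and (166,352), yellow at (251,335) and (352,322), and a grey steel one at (243,238). The grey one with the light collar fits, since green and yellow are ruled out. The jig is at (428,255). I'll enlarge both to confirm.

```bash
python3 - <<'E'
import cv2, numpy as np
im=cv2.imread("pics/top0.png"); s=cv2.imread("pics/scene0.png")
a=im[205:295,205:285]; b=im[210:300,375:480]
cv2.imwrite("pics/c_post.png",cv2.resize(a,None,fx=6.5,fy=6.5,interpolation=cv2.INTER_CUBIC))
cv2.imwrite("pics/c_jig.png",cv2.resize(b,None,fx=6.5,fy=6.5,interpolation=cv2.INTER_CUBIC))
cv2.imwrite("pics/c_s.png",cv2.resize(s[190:340,210:420],None,fx=3.8,fy=3.8,interpolation=cv2.INTER_CUBIC))
E
```

```text
(no output)
```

View pics/c_post.png

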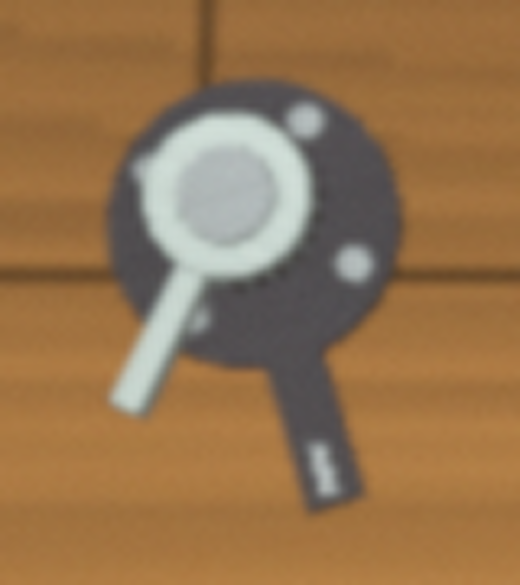

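View pics/c_jig.png

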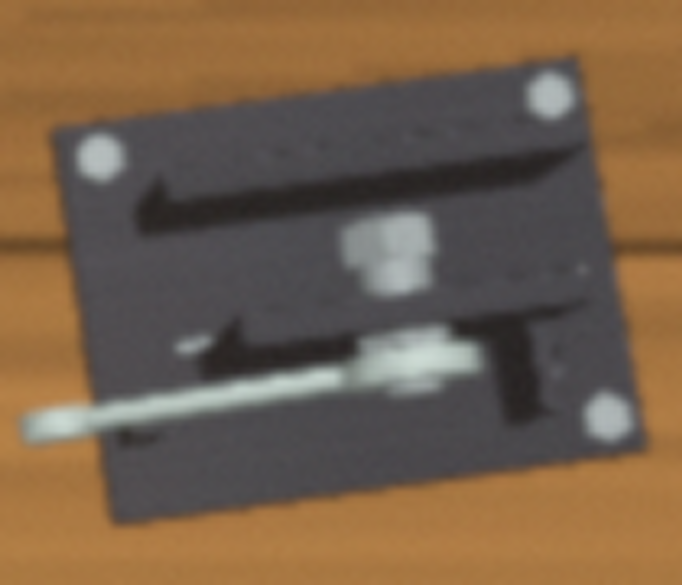

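View pics/c_s.png

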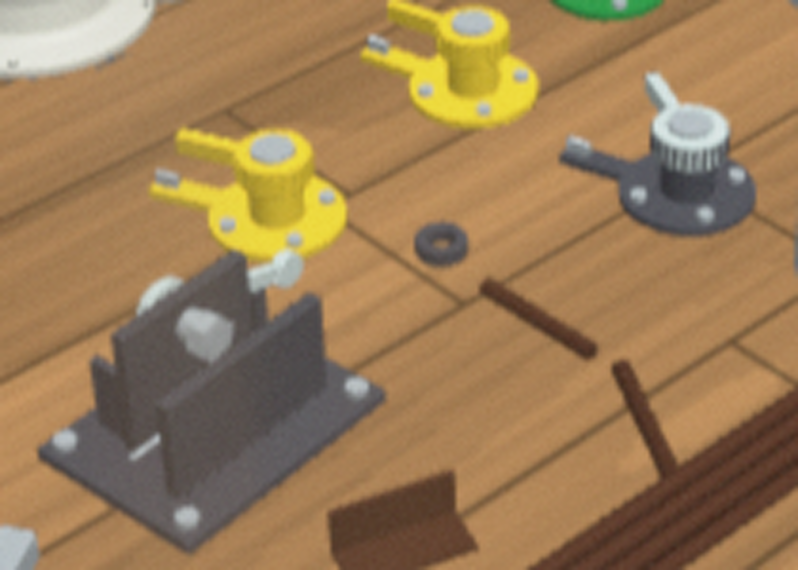

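```bash
cat > h.py <<'E'
import numpy as np, cv2
from rig import camera_info
def pix2w(n,u,v,z):
    c=camera_info(n);R=np.array(c['R']);t=np.array(c['t'])
    r=R.T@np.array([(u-c['cx'])/c['fx'],(v-c['cy'])/c['fy'],1.]); o=-R.T@t
    return o+r*(z-o[2])/r[2]
def proj(n,X):
    c=camera_info(n);p=np.array(c['R'])@np.array(X,float)+c['t']
    return c['fx']*p[0]/p[2]+c['cx'],c['fy']*p[1]/p[2]+c['cy']
def crop(n,x,y,s,ox,oy,z): return pix2w(n,(x+.5)/s-.5+ox,(y+.5)/s-.5+oy,z)
E
python3 - <<'E'
from h import *
f=lambda x,y,z:crop("top",x,y,6.5,205,205,z)
ax=f(228,194,72);ax2=f(227,193,68);ee=f(128,408,65);mk=f(323,470,20); ft=f(255,225,8)
print(ax,ax2,ee,mk,ft)
for n,p in(("ear",ee),("mark",mk)):
    d=(p-ax)[:2];print(n,np.hypot(*d),np.arctan2(d[1],d[0]))
f=lambda x,y,z:crop("top",x,y,6.5,375,210,z)
P=[f(52,128,12),f(577,60,12),f(650,450,12),f(115,520,12)]
for p in P: print(p)
for i in range(4): print(np.linalg.norm(P[i]-P[(i+1)%4]))
L=np.array(P);
# model BL(+x,+y),(+x,-y),(-x,-y),(-x,+y)
M=np.array([[70,100],[70,-100],[-80,-100],[-80,100]],float)
A=M-M.mean(0);B=L[:,:2]-L[:,:2].mean(0)
th=np.arctan2((A[:,0]*B[:,1]-A[:,1]*B[:,0]).sum(),(A*B).sum())
R=np.array([[np.cos(th),-np.sin(th)],[np.sin(th),np.cos(th)]])
o=L[:,:2].mean(0)-R@M.mean(0);print("jig",o,th)
print("res",L[:,:2]-(M@R.T+o))
print("spend est", f(55,425,100-40))
def J(x,y,z):
    q=R@[x,y]+o;return [q[0],q[1],z]
for n,fn in (("top","top"),("scene","scene")):
    im=cv2.imread(f"pics/{fn}0.png")
    im=cv2.resize(im,None,fx=6,fy=6,interpolation=cv2.INTER_CUBIC)
    def ln(a,b,c):
        p=[tuple(int(6*k+3) for k in proj(n,q)) for q in(a,b)];cv2.line(im,*p,c,1)
    for x0,x1,y,z in((-32,-20,60,115),(24,36,75,95)):
        q=[(x0,-y),(x0,y),(x1,y),(x1,-y)]
        for i in range(4): ln(J(*q[i],z),J(*q[(i+1)%4],z),(0,0,255))
    for x in(-7,7): ln(J(x,0,90-17.3),J(x,0,90+17.3),(0,255,0))
    ln(J(-44,0,90),J(-44,125*np.cos(.3),90-125*np.sin(.3)),(255,0,0))
    a=ax.copy()
    for z in(20,65):
        ln([*ax[:2],z],[*(ax[:2]+(mk-ax)[:2]/np.linalg.norm((mk-ax)[:2])*98),z],(0,0,255))
    for k in range(24):
        t=k*np.pi/12;u=(k+1)*np.pi/12
        ln([ax[0]+30*np.cos(t),ax[1]+30*np.sin(t),68],[ax[0]+30*np.cos(u),ax[1]+30*np.sin(u),68],(255,0,0))
        ln([ax[0]+55*np.cos(t),ax[1]+55*np.sin(t),8],[ax[0]+55*np.cos(u),ax[1]+55*np.sin(u),8],(255,0,0))
    for nm,w in(("jig",o),("post",ax[:2])):
        u,v=proj(n,[*w,50]);u,v=int(6*u),int(6*v)
        cv2.imwrite(f"pics/ov_{n}_{nm}.png",im[max(0,v-290):v+290,max(0,u-350):u+350])
E
```

```text
[594.28441369 222.10247359  72.        ] [595.33108386 223.13759733  68.        ] [518.75089994 256.28015452  65.        ] [501.14883201 193.20315039  20.        ] [593.60513028 222.43169324   8.        ]
ear 82.90612506033298 2.7166752325690187
mark 97.51619073830666 -2.8407196536374806
[ 618.57152566 -113.67980289   12.        ]
[ 645.21955928 -310.89247754   12.        ]
[ 498.90907522 -332.5715272    12.        ]
[ 472.59187187 -134.98999676   12.        ]
199.00491636172217
147.90787315175658
199.3265069169916
147.52689139007077
jig [ 563.77554875 -222.34618096] 0.13789058279822858
res [[-0.79419071 -0.00621859]
 [-1.6369625   0.88273629]
 [ 0.62877558 -0.17820931]
 [ 1.80237764 -0.6983084 ]]
spend est [ 502.86294409 -108.42288551   60.        ]
```

View overlays.

View pics/ov_top_jig.png

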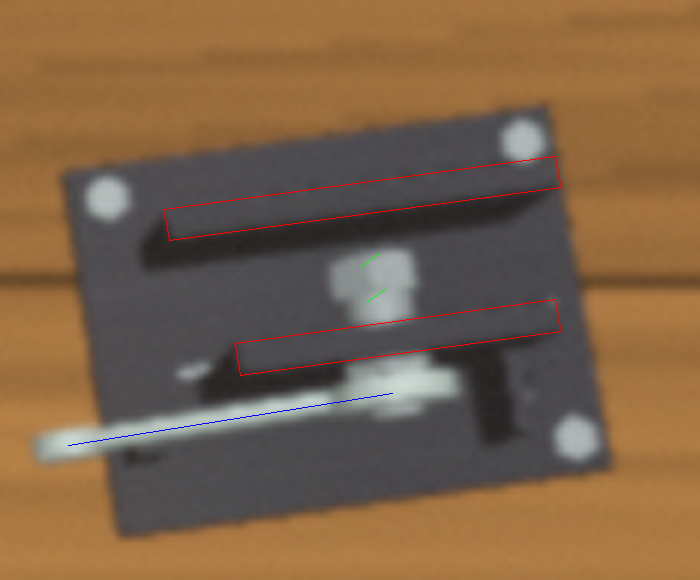

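View pics/ov_scene_jig.png

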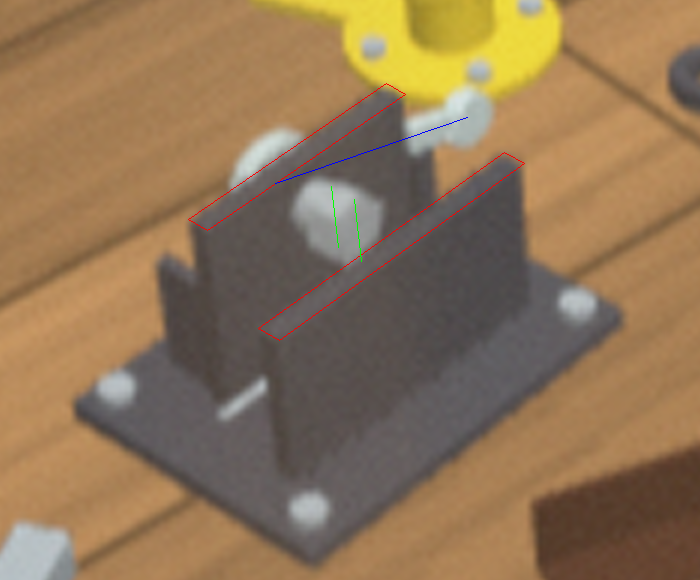

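View pics/ov_scene_post.png

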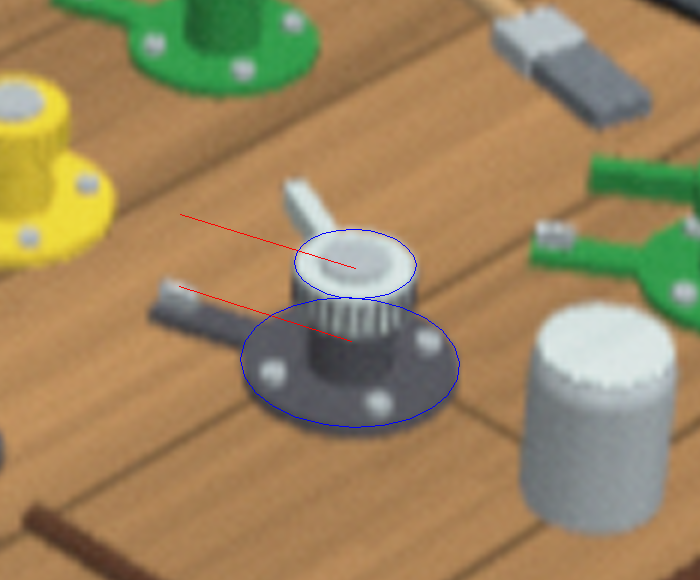

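View pics/ov_top_post.png

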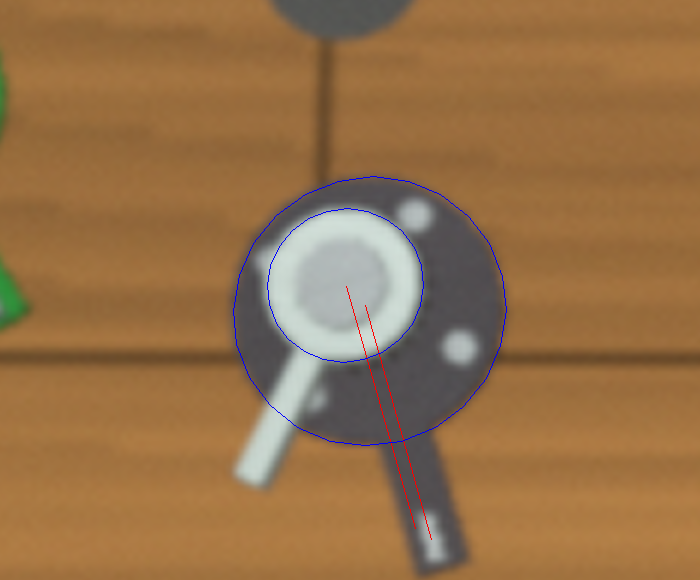

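The grey post is confirmed: ear reach measures 82.9 mm (84 stated) and the mark is at 97.5 mm (98). The collar reads about -0.73 rad. The jig plate measures 199 x 148 mm (200 x 150 stated), and the wall tops, bolt and spanner all line up in both views. Next is a motion helper.

```bash
cat > mv.py <<'E'
import sys,numpy as np
from rig import get_obs
from scipy.spatial.transform import Rotation as Ro
def go(x,y,z,yaw):
    o=get_obs();R=Ro.from_quat(o['ee_rot']).as_matrix();p=o['position']
    t=R.T@(np.array([x,y,z])-p)/1000; cy=np.arctan2(R[1,0],R[0,0])
    tw=-((yaw-cy+np.pi)%(2*np.pi)-np.pi)
    print("t",round(o['time_s'],2),"pos",p.round(1),"yaw",cy.round(3),"shift",t.round(4),"twist",round(tw,3),"rows",round(max(np.linalg.norm(t)/.05,abs(tw)/.15),1),
     "F",o['force'].round(1),"M",o['moment'].round(2),"w",round(o['width'],3),"q1,6",o['q'][[0,5]].round(2))
if __name__=="__main__": go(*map(float,sys.argv[1:5]))
E
python3 mv.py 537.8 247.8 190 1.147
```

```text
t 0.1 pos [ 145.4 -581.8  188.9] yaw -1.326 shift [-7.097e-01 -5.818e-01  2.000e-04] twist -2.473 rows 18.4 F [ 0.6 -1.2 -0.4] M [-0.01  0.01  0.02] w 0.999 q1,6 [-1.38 -0.06]
```

>>> drive_tool(commands=[{"translation": [-0.038,-0.032,-0.02],"twist": -0.13},{"translation": [-0.076,-0.064,-0.03],"twist": -0.27},{"translation": [-0.114,-0.096,-0.03],"twist": -0.4},{"translation": [-0.152,-0.128,-0.03],"twist": -0.54},{"translation": [-0.19,-0.16,-0.03],"twist": -0.67}])

```text
time_s: 0.6
position: [253.6, -360.0, 219.6]
ee_rot: [0.947, -0.32, -0.0, -0.0]
force: [1.1, -0.5, 0.9]
width: 1.002
```

```bash
python3 mv.py 537.8 247.8 190 1.147
```

```text
t 0.6 pos [ 253.6 -360.   219.6] yaw -0.651 shift [-0.1422 -0.6557  0.0298] twist -1.798 rows 13.4 F [ 1.1 -0.5  0.9] M [-0.04 -0.05  0.02] w 1.002 q1,6 [-1.03 -0.38]
```

>>> drive_tool(commands=[{"translation": [-0.01,-0.048,0.0],"twist": -0.135},{"translation": [-0.021,-0.096,0.0],"twist": -0.27},{"translation": [-0.031,-0.144,0.0],"twist": -0.405},{"translation": [-0.042,-0.192,0.0],"twist": -0.54},{"translation": [-0.053,-0.24,0.0],"twist": -0.675}])

```text
time_s: 1.1
position: [357.8, -137.4, 219.7]
ee_rot: [1.0, 0.012, 0.0, 0.0]
force: [1.4, -0.5, 0.4]
width: 1.001
```

```bash
python3 mv.py 537.8 247.8 190 1.147
```

```text
t 1.1 pos [ 357.8 -137.4  219.7] yaw 0.024 shift [ 0.1892 -0.3807  0.0297] twist -1.123 rows 8.5 F [ 1.4 -0.5  0.4] M [-0.04 -0.15 -0.02] w 1.001 q1,6 [-0.46 -0.48]
```

>>> drive_tool(commands=[{"translation": [0.021,-0.043,0.0],"twist": -0.13},{"translation": [0.043,-0.086,0.0],"twist": -0.26},{"translation": [0.064,-0.129,0.0],"twist": -0.39},{"translation": [0.086,-0.172,0.0],"twist": -0.52},{"translation": [0.107,-0.215,0.0],"twist": -0.65}])

```text
time_s: 1.6
position: [460.8, 79.8, 219.6]
ee_rot: [0.944, 0.331, -0.0, 0.0]
force: [0.4, -0.7, 0.1]
width: 0.995
```

```bash
python3 mv.py 537.8 247.8 130 1.147
```

```text
t 1.6 pos [460.8  79.8 219.6] yaw 0.675 shift [ 0.1651 -0.0831  0.0896] twist -0.472 rows 4.1 F [ 0.4 -0.7  0.1] M [-0.04 -0.16 -0.02] w 0.995 q1,6 [ 0.1  -0.58]
```

>>> drive_tool(commands=[{"translation": [0.041,-0.021,0.01],"twist": -0.12},{"translation": [0.083,-0.042,0.03],"twist": -0.24},{"translation": [0.124,-0.063,0.05],"twist": -0.36},{"translation": [0.165,-0.083,0.08],"twist": -0.472},{"translation": [0.165,-0.083,0.09],"twist": -0.472}])

```text
time_s: 2.1
position: [537.5, 248.3, 124.7]
ee_rot: [0.84, 0.543, -0.003, -0.001]
force: [-0.5, -0.8, -1.2]
width: 1.0
```

```bash
python3 mv.py 537.8 247.8 38 1.147
```

```text
t 2.1 pos [537.5 248.3 124.7] yaw 1.147 shift [-0.      0.0009  0.0867] twist 0.0 rows 1.7 F [-0.5 -0.8 -1.2] M [-0.01 -0.06 -0.04] w 1.0 q1,6 [ 0.37 -0.77]
```

>>> drive_tool(commands=[{"translation": [0.0,0.0,0.03],"twist": 0.0},{"translation": [0.0,0.0,0.06],"twist": 0.0},{"translation": [0.0,0.0,0.08],"twist": 0.0},{"translation": [0.0,0.0,0.084],"twist": 0.0},{"translation": [0.0,0.0,0.084],"twist": 0.0}])

```text
time_s: 2.6
position: [538.0, 244.3, 45.6]
ee_rot: [0.842, 0.54, -0.001, -0.0]
force: [0.3, 0.3, -0.4]
width: 1.001
```

>>> drive_tool(commands=[{"translation": [0.0,0.0,0.0],"twist": 0.0},{"translation": [0.0,0.0,0.0],"twist": 0.0},{"translation": [0.0,0.0,0.0],"twist": 0.0},{"translation": [0.0,0.0,0.0],"twist": 0.0},{"translation": [0.0,0.0,0.0],"twist": 0.0}], hand=-1)

```text
time_s: 3.1
position: [538.7, 245.2, 46.3]
ee_rot: [0.842, 0.54, 0.0, 0.0]
force: [-0.2, 0.2, -0.5]
width: 0.587
```

```bash
python3 mv.py 537.8 247.8 38 1.147; python3 - <<'E'
from rig import *
import cv2
im,d=snapshot("scene");cv2.imwrite("pics/s1.png",cv2.resize(im[130:290,290:490],None,fx=3.7,fy=3.7,interpolation=cv2.INTER_CUBIC))
E
```

```text
t 3.1 pos [538.7 245.2  46.3] yaw 1.141 shift [ 0.002  -0.0019  0.0083] twist -0.006 rows 0.2 F [-0.2  0.2 -0.5] M [ 0.05 -0.19 -0.  ] w 0.587 q1,6 [ 0.37 -0.77]
```

View pics/s1.png

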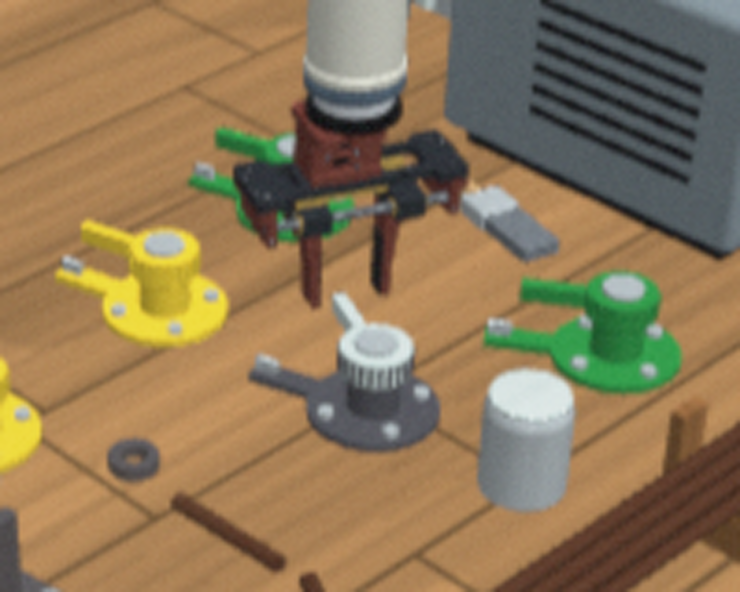

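```bash
python3 - <<'E'
from h import *
for X in([538.7,245.2,46],[538,248,65],[519,256,65],[594,222,72]):
    u,v=proj("scene",X);print(((u-290)*3.7).round(),((v-130)*3.7).round(),u,v)
    print(proj("top",X))
from rig import *
im,d=snapshot("top");cv2.imwrite("pics/t1.png",cv2.resize(im[170:330,150:350],None,fx=3.7,fy=3.7,interpolation=cv2.INTER_CUBIC))
print(get_obs()['time_s'],get_obs()['position'],get_obs()['width'])
E
```

```text
344.0 325.0 382.8701984054729 217.96758811228096
(np.float64(230.8645126826578), np.float64(259.7456445142952))
346.0 305.0 383.5602457479883 212.37694646794785
(np.float64(228.1573308390026), np.float64(259.02630330292214))
336.0 292.0 380.90988119231014 208.8723212571729
(np.float64(224.39520815798696), np.float64(267.2384680675838))
374.0 338.0 391.1768355613357 221.44474513313497
(np.float64(239.69479817751082), np.float64(234.54496505832276))
3.2 [538.48856378 245.16483808  46.02645779] 0.4930943847853012
```

View pics/t1.png

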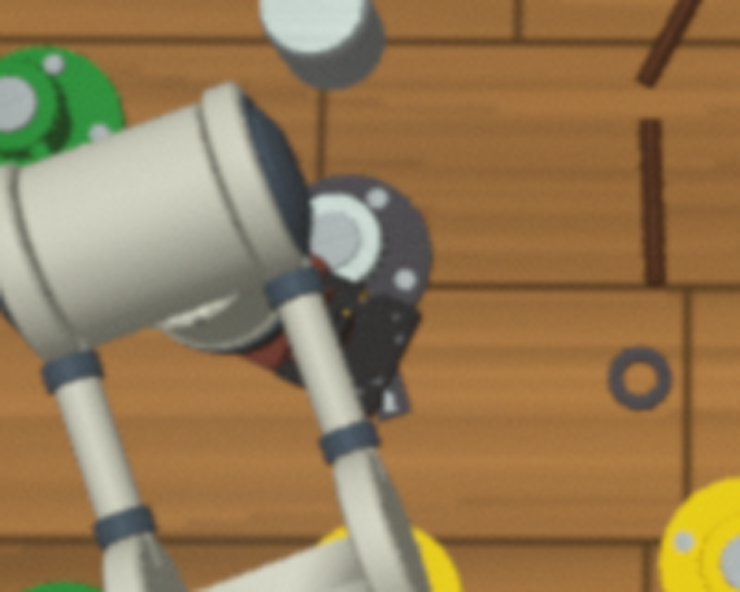

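```bash
python3 - <<'E'
from h import *
print(proj("scene",[145.4,-581.8,188.9]))
c,s=np.cos(-1.326),np.sin(-1.326)
for k in(-50,50): print(proj("scene",[145.4+k*c,-581.8+k*s,188.9]))
c,s=np.cos(1.141),np.sin(1.141)
for k in(-26,26):
  for e in (-10,10):
    u,v=proj("scene",[538.7+k*c-e*s,245.2+k*s+e*c,46]);print((u-290)*3.7,(v-130)*3.7)
from rig import *
d=np.load("pics/scene0.npy");
im=cv2.imread("pics/scene0.png")
cv2.imwrite("pics/g0.png",cv2.resize(im[150:250,0:100],None,fx=5.9,fy=5.9,interpolation=cv2.INTER_NEAREST))
im,dd=snapshot("scene");np.save("pics/s2.npy",dd);cv2.imwrite("pics/s2.png",im)
cv2.imwrite("pics/s2c.png",cv2.resize(im[160:250,340:430],None,fx=6.5,fy=6.5,interpolation=cv2.INTER_NEAREST))
o=get_obs();print(o['time_s'],o['width'],o['force'])
E
```

```text
(np.float64(55.13902030907536), np.float64(234.22101278380114))
(np.float64(71.13270572364004), np.float64(224.93888360629282))
(np.float64(38.47642353055312), np.float64(243.89135277874263))
318.51241128292577 337.7683171388283
309.90405964632254 324.7456216505
377.40537891407865 326.21605459833046
368.36894897831917 313.36710314895623
3.25 0.4474464437892371 [ 0.63960312 -0.25744945 -0.40380244]
```

View pics/s2c.png

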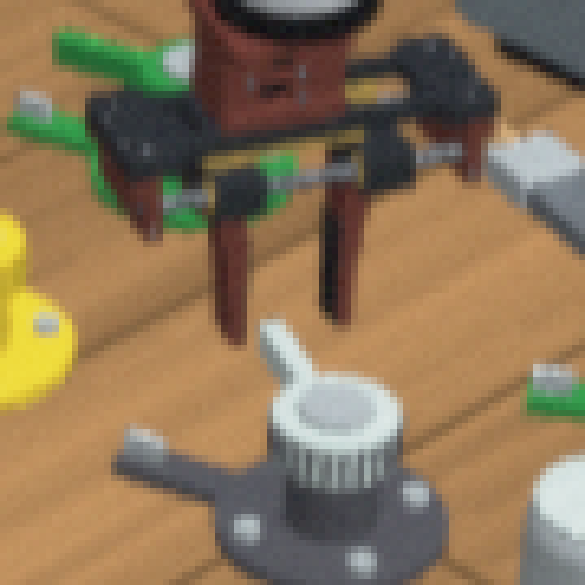

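View pics/g0.png

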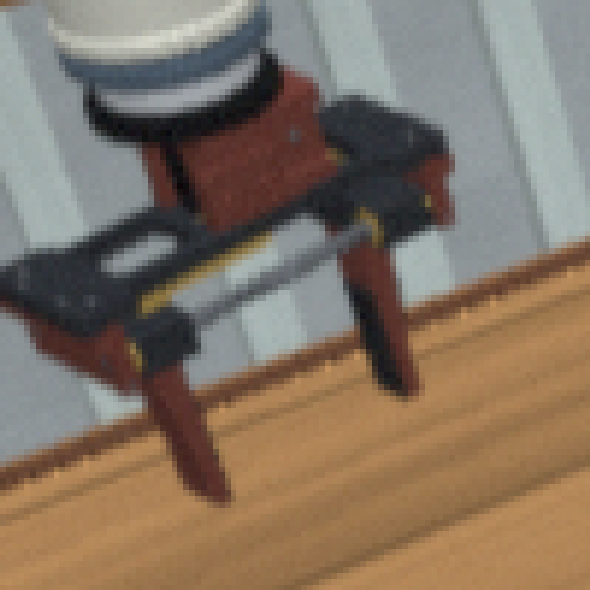

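```bash
python3 - <<'E'
from h import *
c=camera_info("scene");R=c['R'];t=c['t']
def bp(d,u,v):
    z=d[v,u];return (R.T@(np.array([(u-c['cx'])/c['fx']*z,(v-c['cy'])/c['fy']*z,z])-t)).round(1)
d0=np.load("pics/scene0.npy");d2=np.load("pics/s2.npy")
for u,v in((38,233),(37,232),(36,231),(70,215),(69,214)): print("0",u,v,d0[v,u],bp(d0,u,v))
for u,v in((376,211),(376,210),(375,208),(392,208),(393,207),(391,206)): print("2",u,v,d2[v,u],bp(d2,u,v))
for u,v in((382,212),(392,222),(406,247)): print("obj",u,v,bp(d2,u,v))
cT=camera_info("top");print(-R.T@t,-cT['R'].T@cT['t'])
E
```

```text
0 38 233 1545.4292 [ 166.2 -624.   224.7]
0 37 232 1545.9929 [ 162.9 -624.8  226.5]
0 36 231 1533.5886 [ 171.7 -627.8  235.7]
0 70 215 1608.207 [ 143.4 -530.8  224.7]
0 69 214 1605.541 [ 142.9 -532.3  228.3]
2 376 211 1830.0483 [544.2 207.9  91.5]
2 376 210 1838.3558 [538.1 214.2  89.3]
2 375 208 1841.4264 [531.7 216.2  92.5]
2 392 208 1853.5269 [558.9 262.   84.6]
2 393 207 1854.9326 [558.8 266.4  86.2]
2 391 206 1849.4082 [556.5 259.6  91.8]
obj 382 212 [527.1 252.8  58.9]
obj 392 222 [591.4 228.7  65.5]
obj 406 247 [646.3 235.5  -1.3]
[1595.51297914 -901.29700716 1113.57145801] [ 385.72682329   18.92730366 1285.68051188]
```

The fingertips look about 25 to 30 mm higher in the image than the reported TCP, so I don't trust the height yet. I'll finish closing: the final width will show whether the fingers meet the 12 mm ear (0.136) or pass above it (0).

>>> drive_tool(commands=[{"translation": [0.0,0.0,0.0],"twist": 0.0},{"translation": [0.0,0.0,0.0],"twist": 0.0},{"translation": [0.0,0.0,0.0],"twist": 0.0},{"translation": [0.0,0.0,0.0],"twist": 0.0},{"translation": [0.0,0.0,0.0],"twist": 0.0}])

```text
time_s: 3.75
position: [538.4, 245.1, 45.9]
ee_rot: [0.842, 0.54, -0.0, -0.0]
force: [-0.2, 0.6, -0.1]
width: 0.014
```

```bash
python3 mv.py 537.8 247.8 38 1.147; python3 - <<'E'
from rig import *
import cv2
im,d=snapshot("scene");cv2.imwrite("pics/s3.png",cv2.resize(im[160:250,340:430],None,fx=6.5,fy=6.5,interpolation=cv2.INTER_CUBIC))
E
```

```text
t 3.75 pos [538.4 245.1  45.9] yaw 1.141 shift [ 0.0022 -0.0017  0.0079] twist -0.006 rows 0.2 F [-0.2  0.6 -0.1] M [ 0.03 -0.17 -0.01] w 0.014 q1,6 [ 0.37 -0.77]
```

View pics/s3.png

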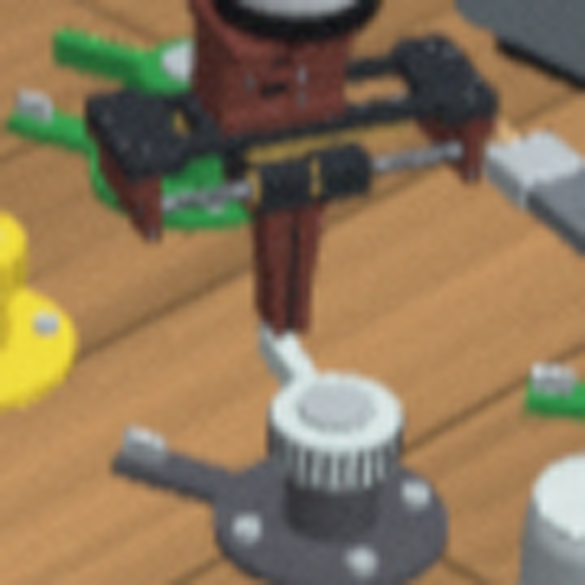

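The fingers closed on nothing (0.014), so the real fingertips are above the ear's 65 mm top even though the TCP reads 46 mm. The reported height is off by about 25 to 30 mm, and x and y look right. I'll calibrate by touching down gently on the ear top, which is at a known 65 mm.

>>> drive_tool(commands=[{"translation": [0.0,0.0,0.003],"twist": 0.0},{"translation": [0.0,0.0,0.003],"twist": 0.0}])

```text
time_s: 4.0
position: [538.2, 245.0, 42.3]
ee_rot: [0.842, 0.54, -0.0, -0.0]
force: [-0.1, -0.4, -1.0]
width: 0.005
```

>>> drive_tool(commands=[{"translation": [0.0,0.0,0.003],"twist": 0.0},{"translation": [0.0,0.0,0.003],"twist": 0.0}])

```text
time_s: 4.2
position: [538.2, 245.0, 39.3]
ee_rot: [0.842, 0.54, -0.0, -0.0]
force: [-1.2, 0.7, -0.5]
width: 0.009
```

>>> drive_tool(commands=[{"translation": [0.0,0.0,0.003],"twist": 0.0},{"translation": [0.0,0.0,0.003],"twist": 0.0}])

```text
time_s: 4.4
position: [538.2, 245.0, 36.4]
ee_rot: [0.842, 0.54, -0.0, -0.0]
force: [0.5, 0.4, 0.3]
width: 0.003
```

>>> drive_tool(commands=[{"translation": [0.0,0.0,0.002],"twist": 0.0},{"translation": [0.0,0.0,0.002],"twist": 0.0}])

```text
time_s: 4.6
position: [538.3, 245.1, 34.6]
ee_rot: [0.842, 0.54, -0.0, -0.0]
force: [0.0, -0.3, 0.5]
width: 0.005
```

```bash
python3 mv.py 537.8 247.8 38 1.147; python3 - <<'E'
from rig import *
import cv2
im,d=snapshot("scene");cv2.imwrite("pics/s4.png",cv2.resize(im[160:250,340:430],None,fx=6.5,fy=6.5,interpolation=cv2.INTER_CUBIC))
E
```

```text
t 4.6 pos [538.3 245.1  34.6] yaw 1.141 shift [ 0.0023 -0.0016 -0.0034] twist -0.006 rows 0.1 F [ 0.  -0.3  0.5] M [ 0.05 -0.15  0.  ] w 0.005 q1,6 [ 0.37 -0.77]
```

View pics/s4.png

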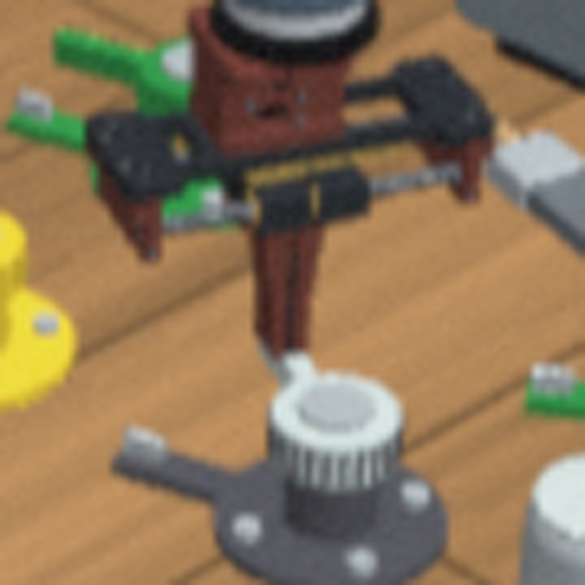

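```bash
python3 - <<'E'
from h import *
for z in (55,60,65,70,75,80): print(z,proj("scene",[546,239,z]))
E
```

```text
55 (np.float64(383.2826757103199), np.float64(217.30711940859817))
60 (np.float64(383.34020616263564), np.float64(215.94891654725376))
65 (np.float64(383.39792046513816), np.float64(214.5863732741847))
70 (np.float64(383.45581950053355), np.float64(213.21946875009863))
75 (np.float64(383.5139041571877), np.float64(211.8481820020839))
80 (np.float64(383.5721753291718), np.float64(210.4724919225368))
```

>>> drive_tool(commands=[{"translation": [0.0,0.0,0.002],"twist": 0.0},{"translation": [0.0,0.0,0.002],"twist": 0.0}])

```text
time_s: 4.85
position: [538.5, 245.1, 32.8]
ee_rot: [0.842, 0.54, 0.0, 0.0]
force: [0.9, -0.1, -0.8]
width: 0.006
```

>>> drive_tool(commands=[{"translation": [0.0,0.0,0.002],"twist": 0.0},{"translation": [0.0,0.0,0.002],"twist": 0.0}])

```text
time_s: 5.05
position: [538.7, 245.4, 32.6]
ee_rot: [0.842, 0.54, 0.001, -0.0]
force: [-3.3, -0.9, 6.3]
width: 0.007
```

Contact comes at a reported z of about 32.7 mm, so real tip height is the reported value plus 32 mm. From here I apply that offset. I'll lift, open to about 44 mm, then go down over the ear to a reported z of about 10.

>>> drive_tool(commands=[{"translation": [0.002,-0.002,-0.012],"twist": 0.0},{"translation": [0.002,-0.002,-0.012],"twist": 0.0},{"translation": [0.002,-0.002,-0.012],"twist": 0.0},{"translation": [0.002,-0.002,-0.012],"twist": 0.0},{"translation": [0.002,-0.002,-0.012],"twist": 0.0}], hand=0)

```text
time_s: 5.55
position: [537.2, 247.6, 42.4]
ee_rot: [0.842, 0.54, -0.0, -0.0]
force: [0.5, -0.6, 0.0]
width: 0.423
```

```bash
python3 mv.py 537.8 247.8 10 1.147; python3 - <<'E'
from rig import *
import cv2
im,d=snapshot("scene");cv2.imwrite("pics/s5.png",cv2.resize(im[160:250,340:430],None,fx=6.5,fy=6.5,interpolation=cv2.INTER_CUBIC))
E
```

```text
t 5.55 pos [537.2 247.6  42.4] yaw 1.141 shift [0.0004 0.0005 0.0324] twist -0.006 rows 0.6 F [ 0.5 -0.6  0. ] M [ 0.06 -0.09 -0.02] w 0.423 q1,6 [ 0.37 -0.77]
```

View pics/s5.png

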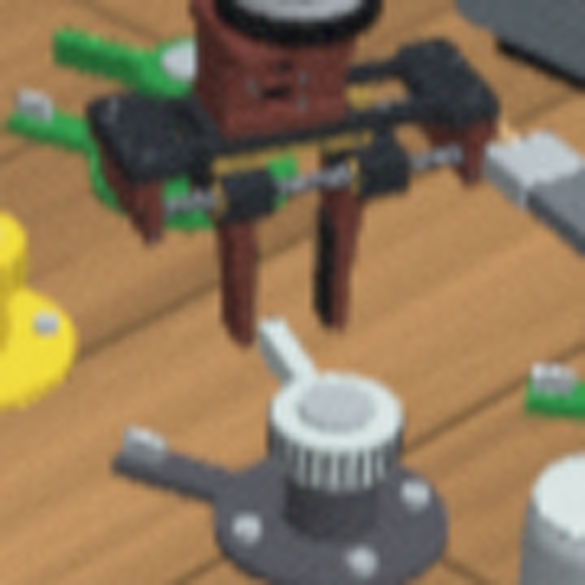

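>>> drive_tool(commands=[{"translation": [0.0,0.0,0.015],"twist": 0.0},{"translation": [0.0,0.0,0.028],"twist": 0.0},{"translation": [0.0,0.0,0.032],"twist": 0.0},{"translation": [0.0,0.0,0.032],"twist": 0.0}])

```text
time_s: 6.0
position: [536.4, 247.3, 8.8]
ee_rot: [0.842, 0.54, -0.002, -0.0]
force: [0.5, 0.0, -0.1]
width: 0.501
```

>>> drive_tool(commands=[{"translation": [0.0,0.0,0.0],"twist": 0.0},{"translation": [0.0,0.0,0.0],"twist": 0.0},{"translation": [0.0,0.0,0.0],"twist": 0.0},{"translation": [0.0,0.0,0.0],"twist": 0.0},{"translation": [0.0,0.0,0.0],"twist": 0.0}], hand=-1)

```text
time_s: 6.5
position: [538.0, 248.7, 11.5]
ee_rot: [0.841, 0.54, 0.001, -0.0]
force: [1.7, 3.7, -0.3]
width: 0.134
```

```bash
python3 mv.py 537.8 247.8 10 1.147; python3 - <<'E'
from rig import *
import cv2
im,d=snapshot("scene");cv2.imwrite("pics/s6.png",cv2.resize(im[160:250,340:430],None,fx=6.5,fy=6.5,interpolation=cv2.INTER_CUBIC))
E
```

```text
t 6.5 pos [538.  248.7  11.5] yaw 1.142 shift [-0.0009  0.0002  0.0015] twist -0.005 rows 0.0 F [ 1.7  3.7 -0.3] M [ 0.54 -0.37  0.34] w 0.134 q1,6 [ 0.37 -0.77]
```

View pics/s6.png

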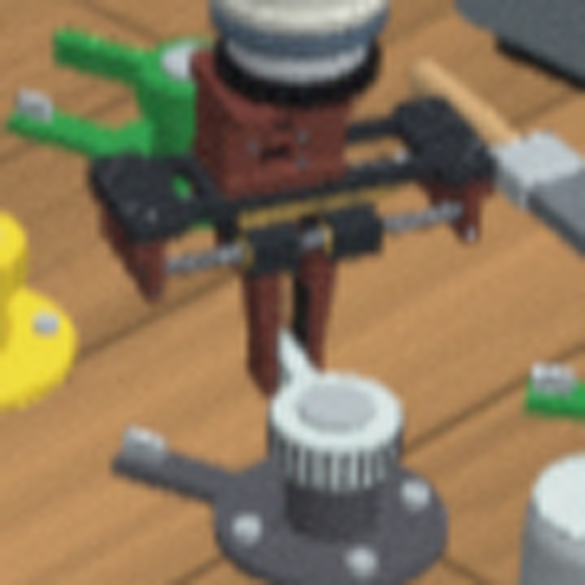

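Gripped: width 0.134 x 88 = 11.8 mm, which matches the 12 mm ear. Now the 0.73 rad arc counterclockwise about the collar axis, in two halves.

>>> drive_tool(commands=[{"translation": [-0.0046,0.0002,0.0],"twist": -0.075},{"translation": [-0.0093,0.0006,0.0],"twist": -0.15},{"translation": [-0.0138,0.0014,0.0],"twist": -0.225},{"translation": [-0.0184,0.0026,0.0],"twist": -0.3},{"translation": [-0.0225,0.004,0.0],"twist": -0.37}])

```text
time_s: 7.05
position: [533.0, 227.0, 11.5]
ee_rot: [0.727, 0.687, 0.002, 0.0]
force: [4.7, 5.7, -2.4]
width: 0.136
```

```bash
python3 mv.py 535 204.2 11 1.872
```

```text
t 7.05 pos [533.  227.   11.5] yaw 1.515 shift [-0.0227  0.0032  0.0004] twist -0.357 rows 2.4 F [ 4.7  5.7 -2.4] M [ 1.01 -1.01  0.3 ] w 0.136 q1,6 [ 0.34 -1.17]
```

>>> drive_tool(commands=[{"translation": [-0.0056,0.0003,0.0],"twist": -0.09},{"translation": [-0.0112,0.001,0.0],"twist": -0.18},{"translation": [-0.0166,0.0023,0.0],"twist": -0.27},{"translation": [-0.022,0.004,0.0],"twist": -0.36},{"translation": [-0.022,0.004,0.0],"twist": -0.36}])

```text
time_s: 7.55
position: [536.2, 204.9, 11.5]
ee_rot: [0.592, 0.806, 0.003, 0.001]
force: [7.2, 7.7, -3.1]
width: 0.135
```

```bash
python3 mv.py 535 204.2 11 1.872
```

```text
t 7.55 pos [536.2 204.9  11.5] yaw 1.874 shift [-0.0003 -0.0013  0.0005] twist 0.002 rows 0.0 F [ 7.2  7.7 -3.1] M [ 1.13 -1.14  0.4 ] w 0.135 q1,6 [ 0.3  -1.57]
```

>>> drive_tool(commands=[{"translation": [0.0,0.0,0.0],"twist": 0.0},{"translation": [0.0,0.0,0.0],"twist": 0.0},{"translation": [0.0,0.0,0.0],"twist": 0.0},{"translation": [0.0,0.0,0.0],"twist": 0.0}], hand=0.1)

```text
time_s: 7.95
position: [534.2, 203.2, 10.8]
ee_rot: [0.594, 0.805, -0.0, -0.0]
force: [-0.5, -0.2, 0.9]
width: 0.46
```

>>> drive_tool(commands=[{"translation": [0.0,0.0,-0.04],"twist": 0.0},{"translation": [0.0,0.0,-0.09],"twist": 0.0},{"translation": [0.0,0.0,-0.13],"twist": 0.0},{"translation": [0.0,0.0,-0.13],"twist": 0.0}])

```text
time_s: 8.35
position: [537.2, 204.3, 149.0]
ee_rot: [0.593, 0.805, 0.005, 0.004]
force: [1.2, -0.4, 0.2]
width: 0.549
```

```bash
python3 mv.py 563.8 -222.3 130 1.709; python3 - <<'E'
from rig import *
import cv2
im,d=snapshot("scene");cv2.imwrite("pics/s7.png",cv2.resize(im[160:250,340:430],None,fx=6.5,fy=6.5,interpolation=cv2.INTER_CUBIC))
im,d=snapshot("top");cv2.imwrite("pics/t7.png",cv2.resize(im[205:295,205:285],None,fx=6.5,fy=6.5,interpolation=cv2.INTER_CUBIC))
E
```

```text
t 8.35 pos [537.2 204.3 149. ] yaw 1.871 shift [-0.4153 -0.1009  0.0178] twist 0.162 rows 8.6 F [ 1.2 -0.4  0.2] M [-0.02 -0.16  0.03] w 0.549 q1,6 [ 0.3  -1.57]
```

View pics/s7.png

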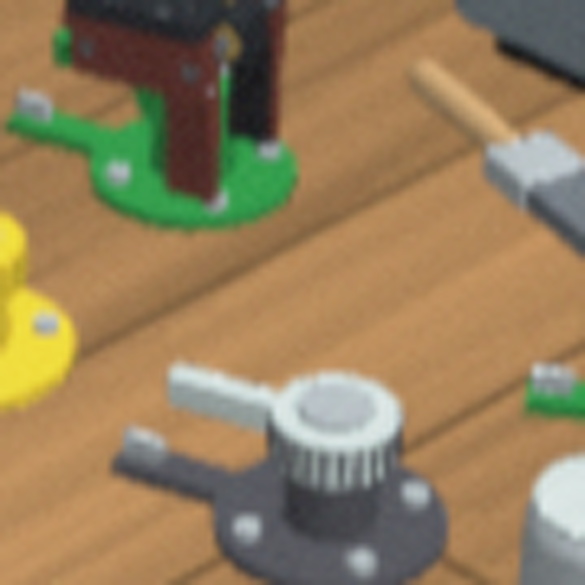

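View pics/t7.png

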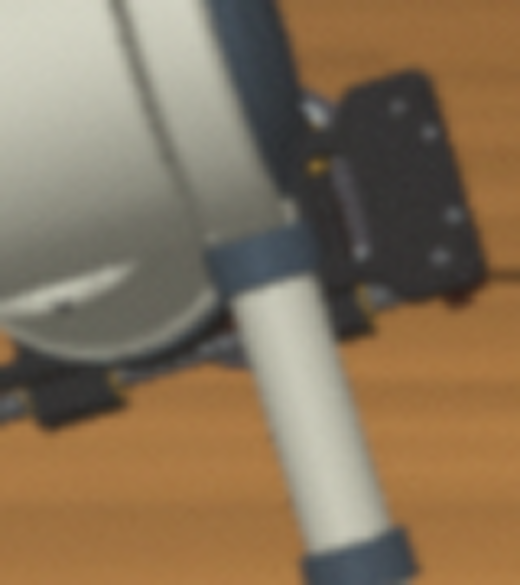

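The scene view shows the ear lying parallel over the tongue. I'll check it from the top once the arm is clear of the post. Moving to above the jig.

>>> drive_tool(commands=[{"translation": [-0.046,-0.011,-0.01],"twist": 0.02},{"translation": [-0.092,-0.022,-0.01],"twist": 0.04},{"translation": [-0.138,-0.034,-0.01],"twist": 0.06},{"translation": [-0.184,-0.045,-0.01],"twist": 0.08},{"translation": [-0.23,-0.056,-0.01],"twist": 0.1}], hand=0.3)

```text
time_s: 8.95
position: [547.7, -34.5, 148.4]
ee_rot: [0.633, 0.774, -0.001, -0.002]
force: [0.8, 0.6, 1.5]
width: 0.652
```

```bash
python3 mv.py 564.8 -222.2 150 1.709
```

```text
t 8.95 pos [547.7 -34.5 148.4] yaw 1.77 shift [-0.1873 -0.0204 -0.0018] twist 0.061 rows 3.8 F [0.8 0.6 1.5] M [ 0.06 -0.16 -0.04] w 0.652 q1,6 [-0.12 -1.9 ]
```

>>> drive_tool(commands=[{"translation": [-0.046,-0.005,0.0],"twist": 0.02},{"translation": [-0.092,-0.01,0.0],"twist": 0.04},{"translation": [-0.138,-0.015,0.0],"twist": 0.061},{"translation": [-0.187,-0.02,0.0],"twist": 0.061},{"translation": [-0.187,-0.02,0.0],"twist": 0.061}])

```text
time_s: 9.45
position: [564.7, -225.3, 147.0]
ee_rot: [0.659, 0.752, -0.002, -0.002]
force: [0.3, -0.4, -0.5]
width: 0.647
```

```bash
python3 mv.py 564.8 -222.2 150 1.709;  python3 - <<'E'
from rig import *
import cv2,numpy as np
im,d=snapshot("scene");cv2.imwrite("pics/s8.png",cv2.resize(im[200:340,190:340],None,fx=4.2,fy=4.2,interpolation=cv2.INTER_CUBIC))
im,d=snapshot("top");cv2.imwrite("pics/t8.png",im);a=cv2.resize(im[205:295,205:285],None,fx=6.5,fy=6.5,interpolation=cv2.INTER_CUBIC);
cv2.imwrite("pics/t8a.png",a)
cv2.imwrite("pics/t8b.png",cv2.resize(im[190:310,360:490],None,fx=5,fy=5,interpolation=cv2.INTER_CUBIC))
E
```

```text
t 9.45 pos [ 564.7 -225.3  147. ] yaw 1.704 shift [ 0.003   0.0005 -0.003 ] twist -0.005 rows 0.1 F [ 0.3 -0.4 -0.5] M [ 0.03 -0.08 -0.02] w 0.647 q1,6 [-0.43 -2.14]
```

View pics/t8a.png

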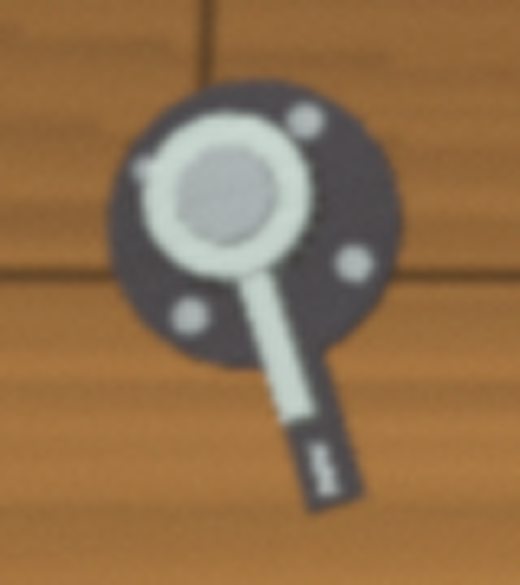

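View pics/s8.png

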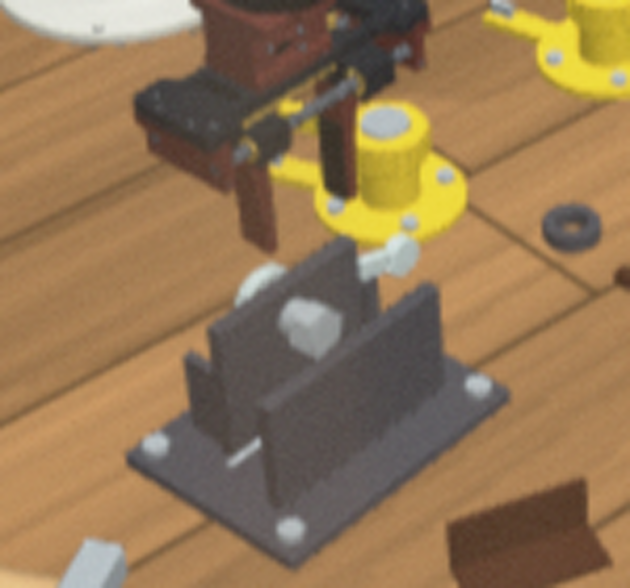

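View pics/t8b.png

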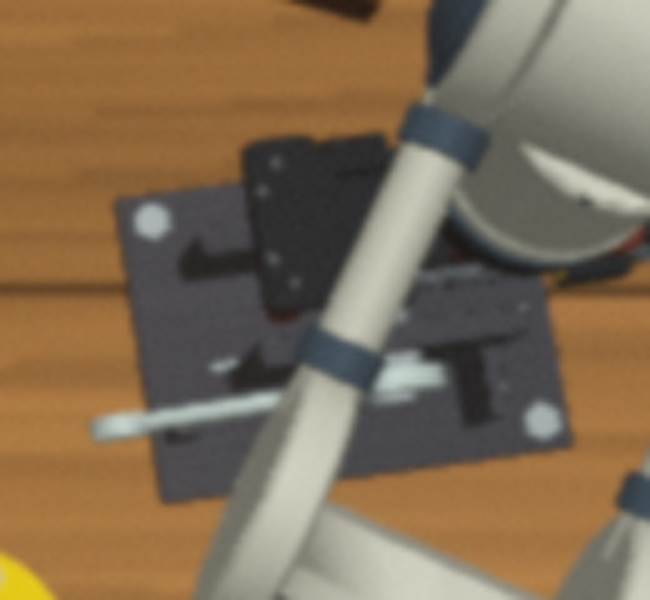

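```bash
python3 - <<'E'
from h import *
p=crop("top",298,418,6.5,205,205,65);d=p[:2]-[594.3,222.4];print(p,np.hypot(*d),np.arctan2(d[1],d[0])+2.8407)
# predicted fingertip front faces in s8 crop
from rig import get_obs
o=get_obs();print(o['time_s'],o['position'],o['width'])
P=o['position'];yaw=1.706;w=o['width']*88/2
c,s=np.cos(yaw),np.sin(yaw)
for k in(-w-13,-w,w,w+13):
  for e in(-10,10):
    u,v=proj("scene",[P[0]+k*c+e*s,P[1]+k*s-e*c,P[2]+32]);print(round(k),e,(u-190)*4.2,(v-200)*4.2)
E
python3 mv.py 564.8 -222.2 108 1.709
```

```text
[515.40097948 196.27508135  65.        ] 83.11177301258739 0.01886315189069876
9.55 [ 565.41232941 -220.53789941  148.10266114] 0.6450410286443029
-41 -10 244.8276763355917 238.7529903976675
-41 10 268.44703904385403 252.01275873653339
-28 -10 260.73223997062985 228.25087974330523
-28 10 284.34177073366834 241.36848965746452
28 -10 328.31365649670795 183.62547971209455
28 10 351.8685927229788 196.1476153869534
41 -10 343.37761683636586 173.678436711714
41 10 366.917556413598 186.06973411093662
t 9.55 pos [ 565.4 -220.5  148.1] yaw 1.708 shift [-0.0017 -0.0007  0.0401] twist -0.001 rows 0.8 F [-0.8  0.3 -0.2] M [ 0.1  -0.12 -0.02] w 0.645 q1,6 [-0.43 -2.14]
```

The ear is at 0.02 rad from the mark, well within 0.12. Descending into the gap.

>>> drive_tool(commands=[{"translation": [-0.0015,-0.0005,0.02],"twist": 0.0},{"translation": [-0.0015,-0.0005,0.035],"twist": 0.0},{"translation": [-0.0015,-0.0005,0.035],"twist": 0.0}])

```text
time_s: 9.85
position: [564.7, -219.5, 112.0]
ee_rot: [0.656, 0.755, -0.001, -0.003]
force: [0.0, 0.5, -0.2]
width: 0.65
```

```bash
python3 mv.py 564.8 -222.2 48 1.709
```

```text
t 9.85 pos [ 564.7 -219.5  112. ] yaw 1.712 shift [-0.003  0.     0.064] twist 0.003 rows 1.3 F [ 0.   0.5 -0.2] M [-0.   -0.12 -0.02] w 0.65 q1,6 [-0.43 -2.14]
```

>>> drive_tool(commands=[{"translation": [-0.001,0.0,0.02],"twist": 0.0},{"translation": [-0.001,0.0,0.04],"twist": 0.0},{"translation": [-0.001,0.0,0.055],"twist": 0.0},{"translation": [-0.001,0.0,0.061],"twist": 0.0},{"translation": [-0.001,0.0,0.061],"twist": 0.0}])

```text
time_s: 10.35
position: [565.9, -222.0, 54.1]
ee_rot: [0.656, 0.755, -0.0, -0.001]
force: [-1.3, -0.3, 0.7]
width: 0.652
```

```bash
python3 mv.py 564.8 -222.2 48 1.709;  python3 - <<'E'
from rig import *
import cv2,numpy as np
im,d=snapshot("scene");cv2.imwrite("pics/s9.png",cv2.resize(im[200:340,190:340],None,fx=4.2,fy=4.2,interpolation=cv2.INTER_CUBIC))
E
```

```text
t 10.35 pos [ 565.9 -222.    54.1] yaw 1.711 shift [-0.0001 -0.0011  0.0061] twist 0.002 rows 0.1 F [-1.3 -0.3  0.7] M [ 0.08 -0.13 -0.04] w 0.652 q1,6 [-0.43 -2.14]
```

View pics/s9.png

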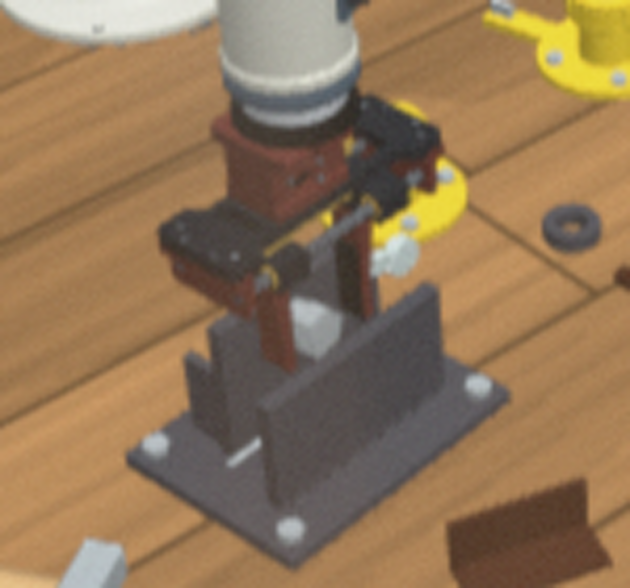

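Both fingers are in the gap, either side of the head. I'll lower slightly and squeeze. The width then shows the head's angle: 0.341 for flat on flat, 0.384 on the corners at -0.3 rad.

>>> drive_tool(commands=[{"translation": [0.0,-0.001,0.005],"twist": 0.0},{"translation": [0.0,-0.001,0.005],"twist": 0.0},{"translation": [0.0,-0.001,0.005],"twist": 0.0},{"translation": [0.0,-0.001,0.005],"twist": 0.0},{"translation": [0.0,-0.001,0.005],"twist": 0.0}], hand=-1)

```text
time_s: 10.9
position: [565.3, -221.1, 50.3]
ee_rot: [0.656, 0.755, 0.001, -0.001]
force: [-1.4, 5.8, 0.7]
width: 0.364
```

```bash
python3 mv.py 564.8 -222.2 48 1.709;  python3 - <<'E'
from rig import *
import cv2,numpy as np
im,d=snapshot("scene");cv2.imwrite("pics/s10.png",cv2.resize(im[200:340,190:340],None,fx=4.2,fy=4.2,interpolation=cv2.INTER_CUBIC))
E
```

```text
t 10.9 pos [ 565.3 -221.1   50.3] yaw 1.711 shift [-0.001  -0.0006  0.0023] twist 0.002 rows 0.1 F [-1.4  5.8  0.7] M [0.83 0.16 0.02] w 0.364 q1,6 [-0.43 -2.14]
```

View pics/s10.png

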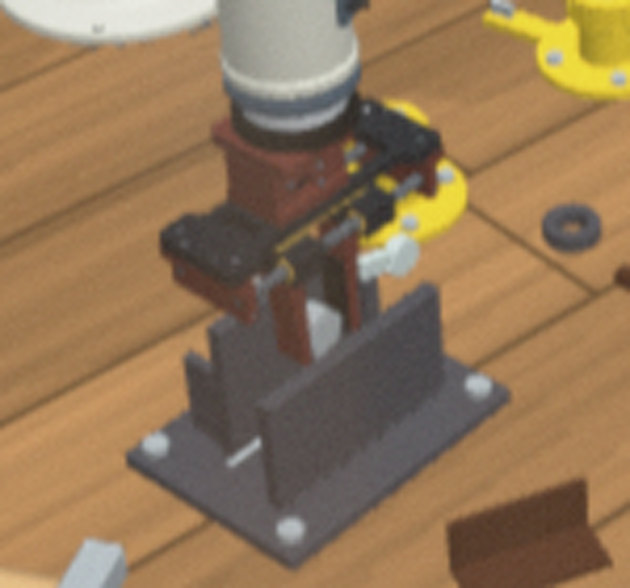

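>>> drive_tool(commands=[{"translation": [0.0,0.0,0.0],"twist": 0.0},{"translation": [0.0,0.0,0.0],"twist": 0.0},{"translation": [0.0,0.0,0.0],"twist": 0.0}])

```text
time_s: 11.25
position: [565.3, -221.1, 50.3]
ee_rot: [0.656, 0.755, 0.001, -0.001]
force: [-1.9, 5.7, 0.9]
width: 0.368
```

```bash
python3 mv.py 564.8 -222.2 48 1.709;  python3 - <<'E'
from rig import *
import cv2,numpy as np
im,d=snapshot("scene");cv2.imwrite("pics/s11f.png",im);cv2.imwrite("pics/s11.png",cv2.resize(im[200:340,190:340],None,fx=4.2,fy=4.2,interpolation=cv2.INTER_CUBIC))
from h import *
o=np.array([563.78,-222.35]);th=.1379
for b in(-.3,-.15,0,.15):
    x,y=-44,125*np.cos(b)
    u,v=proj("scene",[o[0]+x*np.cos(th)-y*np.sin(th),o[1]+x*np.sin(th)+y*np.cos(th),90+125*np.sin(b)])
    print(b,(u-190)*4.2,(v-200)*4.2)
E
```

```text
t 11.25 pos [ 565.3 -221.1   50.3] yaw 1.711 shift [-0.001  -0.0006  0.0023] twist 0.002 rows 0.1 F [-1.9  5.7  0.9] M [ 0.93  0.17 -0.01] w 0.368 q1,6 [-0.43 -2.14]
-0.3 399.3343068623999 253.35227096717594
-0.15 402.0185931271797 228.63823381368738
0 401.7910564869407 205.16767981022718
0.15 398.60317065423084 183.4199462948286
```

View pics/s11.png

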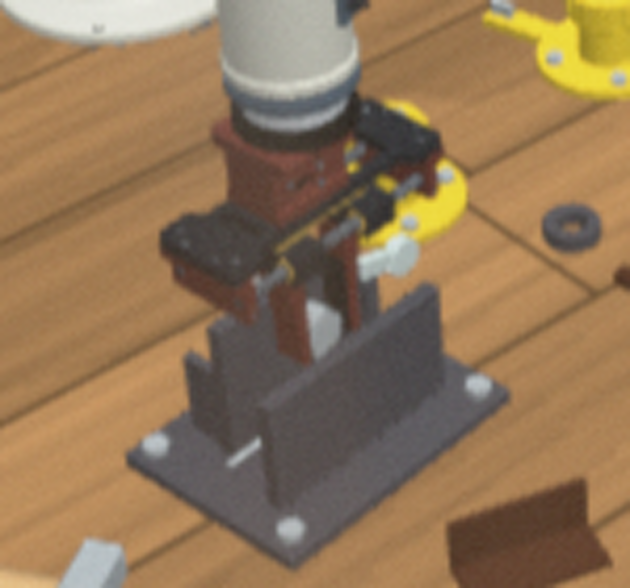

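It jammed by friction on the corners: the width is 0.367 and the spanner end is still at (402,256), which is -0.3 rad. The fix is to load the +y finger by shifting sideways, then lift so its friction rolls the head up onto its flats.

>>> drive_tool(commands=[{"translation": [-0.002,0.0,0.0],"twist": 0.0},{"translation": [-0.004,0.0,0.0],"twist": 0.0},{"translation": [-0.004,0.0,0.0],"twist": 0.0}])

```text
time_s: 11.6
position: [565.2, -220.9, 50.2]
ee_rot: [0.655, 0.756, 0.003, -0.004]
force: [-5.3, 19.0, 5.4]
width: 0.368
```

```bash
python3 mv.py 564.8 -222.2 48 1.709
```

```text
t 11.6 pos [ 565.2 -220.9   50.2] yaw 1.713 shift [-0.0012 -0.0006  0.0022] twist 0.004 rows 0.1 F [-5.3 19.   5.4] M [ 3.12  0.86 -0.05] w 0.368 q1,6 [-0.43 -2.15]
```

>>> drive_tool(commands=[{"translation": [-0.003,0.0,-0.002],"twist": 0.0},{"translation": [-0.003,0.0,-0.004],"twist": 0.0},{"translation": [-0.003,0.0,-0.006],"twist": 0.0},{"translation": [-0.003,0.0,-0.006],"twist": 0.0}])

```text
time_s: 12.0
position: [564.9, -220.7, 50.4]
ee_rot: [0.654, 0.756, 0.004, -0.008]
force: [2.4, 22.6, -12.9]
width: 0.364
```

```bash
python3 mv.py 564.8 -222.2 48 1.709;  python3 - <<'E'
from rig import *
import cv2,numpy as np
im,d=snapshot("scene");cv2.imwrite("pics/s12.png",cv2.resize(im[200:340,190:340],None,fx=4.2,fy=4.2,interpolation=cv2.INTER_CUBIC))
E
```

```text
t 12.0 pos [ 564.9 -220.7   50.4] yaw 1.715 shift [-0.0015 -0.0003  0.0024] twist 0.006 rows 0.1 F [  2.4  22.6 -12.9] M [ 3.78 -0.58 -0.13] w 0.364 q1,6 [-0.44 -2.15]
```

View pics/s12.png

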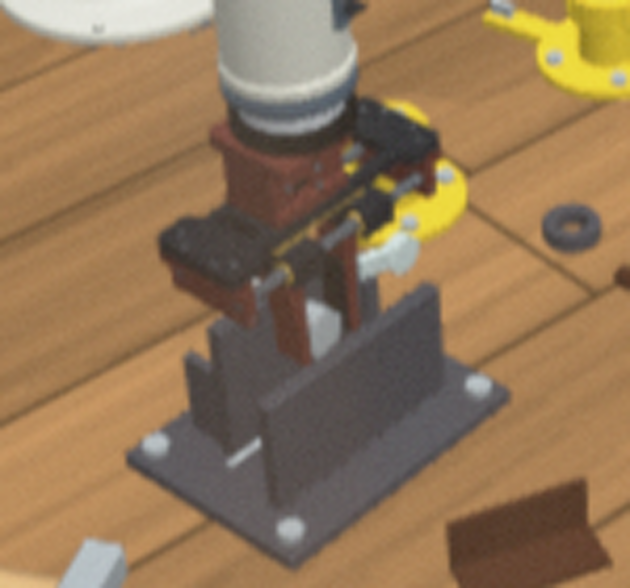

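The -y finger's friction holds the head. I'll open slightly to 40 mm so that only the +y finger bears, then lift.

>>> drive_tool(commands=[{"translation": [-0.003,0.0,0.006],"twist": 0.0},{"translation": [-0.003,0.0,0.006],"twist": 0.0},{"translation": [-0.003,0.0,0.006],"twist": 0.0}], hand=-0.09)

```text
time_s: 12.35
position: [565.9, -224.4, 49.8]
ee_rot: [0.654, 0.756, 0.004, -0.006]
force: [-5.8, 23.4, 5.2]
width: 0.456
```

```bash
python3 mv.py 564.8 -222.2 48 1.709
```

```text
t 12.35 pos [ 565.9 -224.4   49.8] yaw 1.715 shift [ 0.0023 -0.0008  0.0018] twist 0.006 rows 0.1 F [-5.8 23.4  5.2] M [4.25 0.89 0.  ] w 0.456 q1,6 [-0.44 -2.16]
```

>>> drive_tool(commands=[{"translation": [0.0,0.0,-0.002],"twist": 0.0},{"translation": [0.0,0.0,-0.004],"twist": 0.0},{"translation": [0.0,0.0,-0.006],"twist": 0.0},{"translation": [0.0,0.0,-0.006],"twist": 0.0}])

```text
time_s: 12.75
position: [566.0, -225.6, 53.9]
ee_rot: [0.655, 0.756, 0.003, -0.006]
force: [-2.4, 19.1, -2.1]
width: 0.46
```

```bash
python3 mv.py 564.8 -222.2 48 1.709;  python3 - <<'E'
from rig import *
import cv2,numpy as np
im,d=snapshot("scene");cv2.imwrite("pics/s13.png",cv2.resize(im[200:340,190:340],None,fx=4.2,fy=4.2,interpolation=cv2.INTER_CUBIC))
E
```

```text
t 12.75 pos [ 566.  -225.6   53.9] yaw 1.714 shift [ 0.0035 -0.0007  0.006 ] twist 0.005 rows 0.1 F [-2.4 19.1 -2.1] M [ 3.2   0.2  -0.09] w 0.46 q1,6 [-0.44 -2.15]
```

View pics/s13.png

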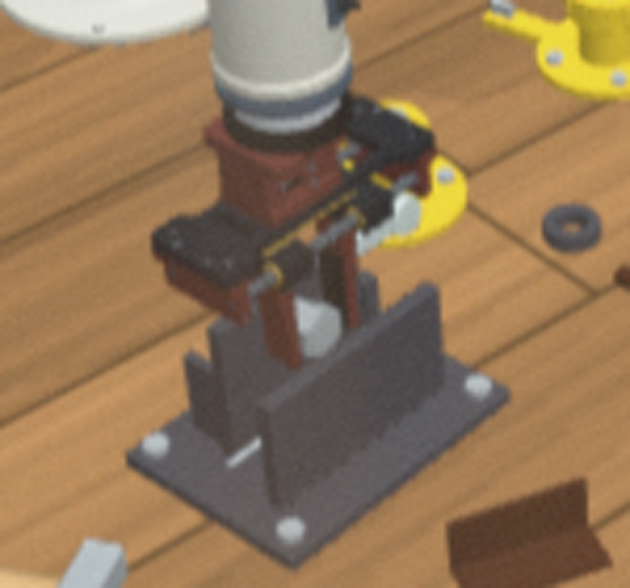

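The spanner end has risen to (403,212), about -0.05 rad. Closing the fingers on the flats now.

>>> drive_tool(commands=[{"translation": [0.0,0.0,-0.001],"twist": 0.0},{"translation": [0.0,0.0,-0.001],"twist": 0.0},{"translation": [0.0,0.0,-0.001],"twist": 0.0},{"translation": [0.0,0.0,-0.001],"twist": 0.0},{"translation": [0.0,0.0,-0.001],"twist": 0.0}], hand=-1)

```text
time_s: 13.3
position: [565.2, -220.6, 54.7]
ee_rot: [0.654, 0.757, 0.006, -0.01]
force: [-6.3, 34.4, 1.4]
width: 0.338
```

```bash
python3 mv.py 564.8 -222.2 48 1.709;  python3 - <<'E'
from rig import *
import cv2,numpy as np
im,d=snapshot("scene");cv2.imwrite("pics/s14.png",cv2.resize(im[200:340,190:340],None,fx=4.2,fy=4.2,interpolation=cv2.INTER_CUBIC))
E
```

```text
t 13.3 pos [ 565.2 -220.6   54.7] yaw 1.717 shift [-0.0017 -0.0006  0.0066] twist 0.008 rows 0.1 F [-6.3 34.4  1.4] M [ 5.98  0.92 -0.18] w 0.338 q1,6 [-0.44 -2.15]
```

View pics/s14.png

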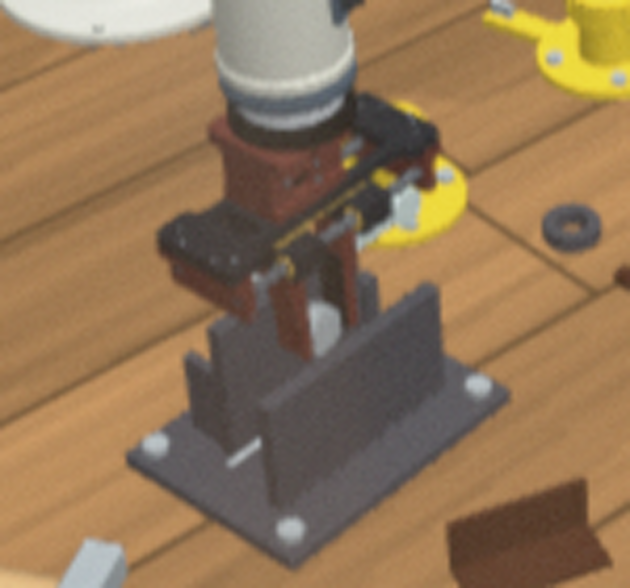

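Width 0.338 x 88 = 29.8 mm, so the pads are on the flats (30 mm). Now I'll take off the 34 N side load by re-centring the commanded pose.

>>> drive_tool(commands=[{"translation": [0.003,0.0,0.0],"twist": 0.0},{"translation": [0.006,0.0,0.0],"twist": 0.0},{"translation": [0.009,0.0,0.0],"twist": 0.0},{"translation": [0.009,0.0,0.0],"twist": 0.0}])

```text
time_s: 13.75
position: [565.4, -221.0, 54.7]
ee_rot: [0.655, 0.755, 0.001, -0.002]
force: [3.8, 7.7, -9.2]
width: 0.336
```

```bash
python3 mv.py 564.8 -222.2 48 1.709;  python3 - <<'E'
from rig import *
import cv2,numpy as np
im,d=snapshot("scene");cv2.imwrite("pics/s15.png",cv2.resize(im[220:290,240:310],None,fx=8,fy=8,interpolation=cv2.INTER_CUBIC))
im,d=snapshot("top");cv2.imwrite("pics/t15.png",im)
from h import *
o=np.array([563.78,-222.35]);th=.1379
for b in(-.3,-.12,0,.12):
    x,y=-44,125*np.cos(b)
    u,v=proj("scene",[o[0]+x*np.cos(th)-y*np.sin(th),o[1]+x*np.sin(th)+y*np.cos(th),90+125*np.sin(b)])
    print(b,(u-240)*8,(v-220)*8)
E
```

```text
t 13.75 pos [ 565.4 -221.    54.7] yaw 1.712 shift [-0.0012 -0.0007  0.0067] twist 0.003 rows 0.1 F [ 3.8  7.7 -9.2] M [ 1.14 -0.78  0.12] w 0.336 q1,6 [-0.43 -2.14]
-0.3 360.63677497599974 322.57575422319223
-0.12 366.1109467621932 266.3413799153134
0 365.31629807036325 230.7955805909089
0.12 360.91106012065757 197.35031933545906
```

View pics/s15.png

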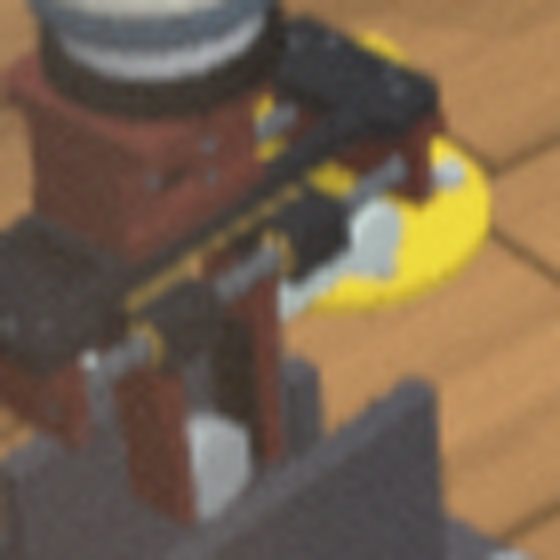

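View pics/t15.png

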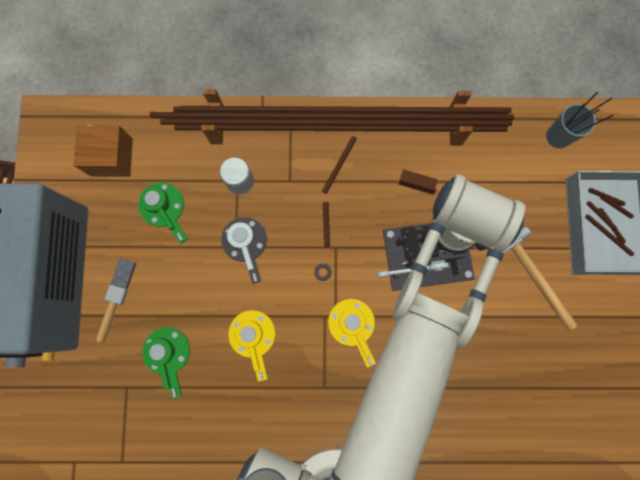

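The disc centre is at crop (372,235), against a prediction of 231 for level, so the turn is about -0.015 rad. The collar and loose things look unchanged in the top view. I'll hold for a moment to confirm it is steady.

>>> drive_tool(commands=[{"translation": [0.0,0.0,0.0],"twist": 0.0},{"translation": [0.0,0.0,0.0],"twist": 0.0},{"translation": [0.0,0.0,0.0],"twist": 0.0},{"translation": [0.0,0.0,0.0],"twist": 0.0},{"translation": [0.0,0.0,0.0],"twist": 0.0}])

```text
time_s: 14.35
position: [565.4, -220.9, 54.7]
ee_rot: [0.656, 0.755, 0.001, -0.002]
force: [4.5, 7.8, -8.9]
width: 0.34
```

```bash
python3 mv.py 564.8 -222.2 48 1.709;  python3 - <<'E'
from rig import *
import cv2,numpy as np
im,d=snapshot("scene");cv2.imwrite("pics/s16.png",cv2.resize(im[220:290,240:310],None,fx=8,fy=8,interpolation=cv2.INTER_CUBIC))
a=cv2.imread("pics/s15.png");b=cv2.imread("pics/s16.png");print(cv2.absdiff(a,b)[180:300,280:420].mean())
t0=cv2.imread("pics/top0.png");t1=cv2.imread("pics/t15.png")
for n,(x,y,w,h) in dict(ring=(310,260,26,24),a=(320,200,12,50),b=(320,135,40,60),hammer=(515,245,65,85),brush=(95,255,42,90),tin=(218,155,38,40),angle=(398,168,32,26)).items():
    print(n,cv2.absdiff(t0,t1)[y:y+h,x:x+w].mean().round(1))
E
```

```text
t 14.35 pos [ 565.4 -220.9   54.7] yaw 1.712 shift [-0.0012 -0.0008  0.0067] twist 0.003 rows 0.1 F [ 4.5  7.8 -8.9] M [ 1.25 -0.77  0.13] w 0.34 q1,6 [-0.43 -2.14]
1.9624603174603175
ring 4.7
a 3.9
b 4.7
hammer 5.0
brush 5.2
tin 6.0
angle 3.4
```

View pics/s16.png

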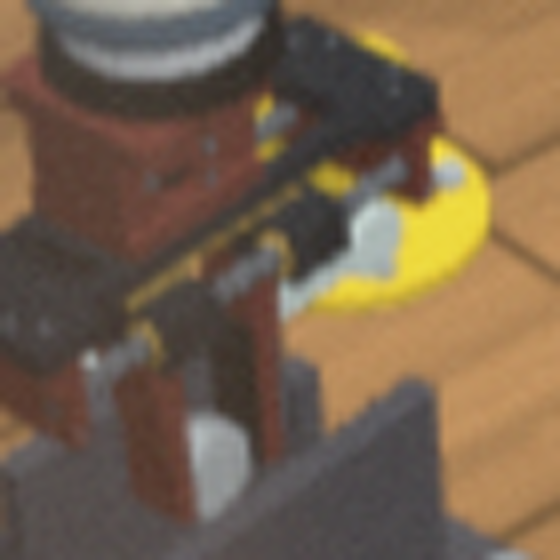

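The picture is unchanged: spanner level, grip steady at width 0.34, and the loose things differ only by image noise. Handing in.

```bash
python3 - <<'E'
from rig import *
print(job_done())
E
```

```text
the job is handed in; nothing more can be done
None
```

I turned the lock collar to its mark and let go. I then gripped the bolt head in the gap, brought the spanner level, and handed in at about 14.4 s while still gripping. The hand-in gave no verdict, so what follows is from my own measurements.

**Last checks**
- **Collar:** the ear was about 0.02 rad from the mark in the top view, after the fingers had let go and moved clear (limit 0.12).
- **Bolt:** the finger opening was 29.8 mm, which is flat on flat on the 30 mm head. The spanner was about -0.015 rad from level and did not move over the last 0.5 s.
- **Loose things:** none had visibly moved, comparing the first top picture with one taken after the bolt was gripped.

**What disagreed or failed on the way**
- **Reported height:** the reported tool height was about 32 mm lower than the real fingertips. Pictures, depth and a light touch on the ear top all agreed on this. My first closing on the ear missed because of it, and I corrected for the offset afterwards.
- **Grip position:** the grasp point works out about 16 mm from the head centre whether the reported or the corrected height is right (limit 25 mm).
- **First squeeze on the head:** it jammed on the corners at -0.3 rad, as did lifting while gripped. I then opened to 40 mm, pressed with one finger while lifting to roll the head up, and closed on the flats.
- **Side load:** after I re-centred, about 13 N was left on the wrist. It stayed steady.

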